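Close the sloped drilling jig

TASK

Get the drilling jig ready: pick up the blue drill guide plate by its black grip block, lower it over the two steel locating pins on the jig's sloping bed until it lies flush on the bed, and only then swing the red cam lever its full quarter turn so that its nose holds the plate down. Finish with everything let go, and leave the other things on the desk where they are.

Things in the scene. Friction and masses are not known exactly. Their poses are not given: they have to be found in the camera images.
- guide_plate: Blue drill guide plate, 70 (x) x 130 (y) x 10 (z) mm, 0.2 to 0.45 kg, flat on the desk at the start. Origin: centre of its underside; z up through the plate. Two through holes, 16 mm diameter, at x = 0, y = -45 and +45 mm. A black grip block stands on its middle; the brass bushings beside it are flat. Same both ways round (half turn about z).
- plate_grip (a point): Centre of the upper part of the plate's black grip block, 38 mm above the plate's underside. The block is 24 (x) x 44 (y) mm and its top is 50 mm above the underside (40 mm above the plate's top); grip it across its 24 mm. Axes as the plate's.
- bed_seat (a point): Centre of the flat top of the jig's sloping grey bed, 62 mm above the desk; the jig is bolted down. z: the bed's normal, tilted 25 degrees from vertical towards the front; x up the slope, y level along the bed. The plate belongs with its underside centre here, z along this z, y along this y (either way round). A flat steel bar lies sunk level in the bed.
- pin_right (a point): Tip of the steel locating pin at x = 0, y = -45 mm of bed_seat, 24 mm above the bed. Pins stand along the bed's z: 14 mm diameter up to 13 mm above the bed, then tapering to 6 mm at the tip. Axes as bed_seat.
- pin_left (a point): Tip of the other, equal pin, at x = 0, y = +45 mm of bed_seat. Axes as bed_seat.
- cam (a joint): Angle of the red cam lever, rad. 0: open, handle pointing up the slope, nose down the slope, clear of the plate's place. 1.571: closed against its stop, a quarter turn clockwise seen from above: handle pointing away from the plate (-y of bed_seat), nose pressing on the plate's end. Stiff (3 N at the handle, some more as the ramped nose rides onto the plate); stays where left. Starts at 0-0.25.
- cam_axis (a point): Where the cam lever's axis meets the bed: x = 0, y = -85 mm of bed_seat. The lever turns about z here; axes as bed_seat (they do not turn).
- cam_grip (a point): On the axis of the cam lever's upright round black handle post, 40 mm from the lever's axis, 39.5 mm above the bed and 18 mm below the post's top. Post: 16 mm diameter, 38 mm of it free above the red lever, parallel to the bed's z; it may turn between the fingers. The printer front stands some 50 to 110 mm behind the open handle: better pinch along the bed's y.
- tape_measure: Bystander: yellow and black pocket tape measure, 66x78x40 mm, origin at the centre of its underside.
- padlock: Bystander: brass padlock lying flat, 57x38x18 mm, origin at the centre of its underside.
- duct_tape: Bystander: small roll of black tape lying flat, 64 mm across, 19 mm high, origin at the centre of its underside.
- stapler: Bystander: red stapler, 125x35x42 mm, origin at the centre of its underside.
- clip_box: Bystander: white paper clip carton, 60x130x45 mm, the nearer of two beside the printer, origin at the centre of its underside.

How it is judged:
By the outcome, as a careful person would: the job done as asked, in the order asked, and still so for the second after the job is handed in, with the robot touching nothing.
It also fails if it takes over 62 s, if anything falls off the work surface, if the arm or the gripper's body presses on something with over 40 N, if the wrist force passes 120 N, or if a joint passes its speed limit or range.

ROBOT

A 7-joint arm with a two-finger parallel gripper is mounted at the origin on a cart in front of the work surface, level with it; the furniture and walls round the work are solid. World frame = base frame: x ahead of the robot, y to its left, z up, the work surface at z = 0. Lengths are in m, angles in rad, forces in N, time in s.
With the tool pointing down it reaches from about 0.425 to 0.875 m from the base axis. Payload 8.4 kg.
Tool frame: the origin (TCP) lies between the finger pads; the fingertips stand r.tip_reach ahead of it and the grasp point (between the pads) lies 2 mm behind it (r.tip_reach is the distance from the TCP to the fingertips, in m); z points along the fingers, y is the line along which they close (so a half turn about z gives the same grasp; the last joint's range is limited). The gripper opens to 87 mm and grips with 3 to 60 N. Pads are 19 mm wide; open, the fingers measure 117 mm over their backs; the gripper's body (75 mm by 190 mm) begins 51 mm behind the grasp point.
Start: joints at [-1.448, 0.333, 0.04, 1.465, -0.013, 1.343, -0.059], TCP at [0.143, 0.634, 0.24] pointing down, gripper open.
Joint ranges: [-2.58, 2.58], [-0.38, 2.09], [-1.3, 1.39], [0.25, 2.4], [-1.5, 4.64], [0.08, 2.09], [-2.65, 2.65]. Speed limits (rad/s): [2.22, 2.22, 2.79, 2.79, 3.14, 3.14, 3.14].

INTERFACE

Orientations are given as a unit quaternion [w, x, y, z].
In Python, from rig import r gives the robot as it stands. Calls block until the motion is done:
- r.goto(position, orientation): joint-space move of the TCP to a pose.
- r.movel(position, feed=0.15, attitude=None, threshold=None): straight line of the TCP; attitude=None keeps the orientation; feed is the mean speed in m/s. With threshold (N) it stops when the force on the tool has changed by that much, and returns True; else False.
- r.movej(angles): joint-space move.
- r.open_gripper() and r.grasp(): open the fingers fully, or close them until they stop; the grip force is fixed at half the most.
- r.wait(seconds).
- r.ik(position, orientation): joint angles nearest the present ones, or None.
- r.observe(): the state.
- r.read_camera(name): name is "scene" or "top" or "wrist"; returns the picture (420x560x3 uint8, red, green, blue); there is no depth.
- r.camera_info(name): a dict with "fx", "fy", "cx", "cy" (pixels), "R" (3x3) and "t" (3): a world point X has camera coordinates R X + t. Camera axes: x right, y down, z forward; pixel columns grow to the right and rows downward; lengths in m; the calibration is good to about 2 mm. A picture is of the moment at which its call begins: read the wrist's pose just before it. camera_info takes no time and is no camera call; for the wrist camera it gives the pose at the moment of the call.
A pose or a line that the arm cannot do raises r.IKError and nothing moves.
- r.sign_off(): hands the job in; it is judged then, once.
The state is a dict: "t": time; "qpos": joint angles; "dq": joint speeds; "joint_efforts": joint torques, N m; "tcp_pos": TCP position; "eef_rot": TCP orientation; "force": force on the tool from outside, world axes, zero at the start; "torque": the same for the moment, N m; "width": finger opening in m; "grasp_force": force on a finger pad.
Only numpy, scipy, OpenCV 4.12 (cv2) and the standard library are available. Lean on these libraries where they do the work, as an engineer would, in place of code of your own. Each camera call takes 0.05 s, during which the arm holds its last target. There are 200 camera calls.

## Working session

There is one attempt and no reset: what is moved stays moved. The work goes in short steps, each a Python script; the robot and the scene stay as the last script left them, time stands still between calls to the robot, and variables do not carry over. Pictures are saved under pics/ and viewed, at most 10 in all, crops included, and the job is handed in when it is done.

```bash
mkdir -p pics; ls
python3 - <<'E'
from rig import r
import cv2,numpy as np
for n in ("scene","top"):
    im=r.read_camera(n); cv2.imwrite(f"pics/{n}0.png",im[:,:,::-1])
    c=r.camera_info(n); print(n,c)
o=r.observe(); print(o["t"],o["tcp_pos"],o["eef_rot"],o["width"],r.tip_reach)
E
```

```text
pics
scene {'fx': 461.2537801377405, 'fy': 461.2537801377405, 'cx': 276.99065223950254, 'cy': 206.295840306372, 'R': array([[ 0.72553943, -0.68798039, -0.01659868],
       [-0.4806069 , -0.48928664, -0.72774693],
       [ 0.4925541 ,  0.53598653, -0.68564487]]), 't': array([-0.24958275,  0.41273075,  0.91050482])}
top {'fx': 499.9906123312102, 'fy': 499.9906123312102, 'cx': 279.8954242928966, 'cy': 208.69181186005005, 'R': array([[ 0.01451709, -0.99983689, -0.01074439],
       [-0.98565861, -0.01250279, -0.16828782],
       [ 0.16812603,  0.01303335, -0.98567934]]), 't': array([0.16712901, 0.54707581, 1.35000652])}
0.1 [0.14298669 0.63367255 0.23874879] [-2.11553570e-05  1.10703834e-01  9.93853172e-01 -7.29778717e-04] 0.08688372940868926 0.017
```

View pics/scene0.png

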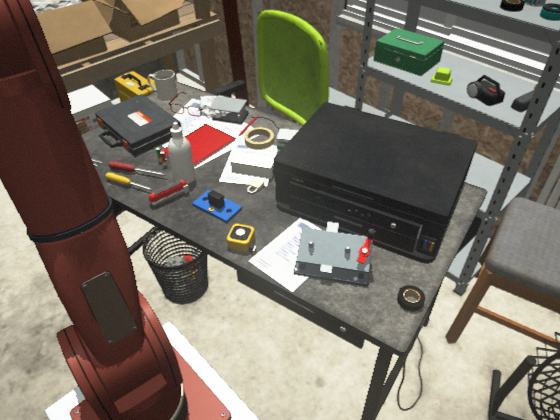

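View pics/top0.png

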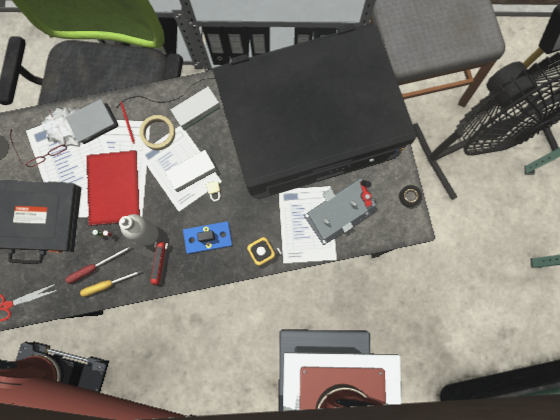

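The top picture shows the plate at about (207,238) and the jig at about (342,212), turned roughly 25°, with the red lever near (366,195). The padlock is near (214,187), the tape at (261,250) and the stapler at (160,263). I'll zoom in on the plate and jig in both views.

Run:
```python
import cv2,numpy as np
t=cv2.imread("pics/top0.png");s=cv2.imread("pics/scene0.png")
def c(im,x,y,w,h): 
    return cv2.resize(im[y:y+h,x:x+w],(400,300),interpolation=cv2.INTER_CUBIC)
m=np.vstack([np.hstack([c(t,170,210,80,60),c(t,300,170,88,66)]),np.hstack([c(s,180,175,80,60),c(s,286,220,96,72)])])
cv2.imwrite("pics/mosaic.png",m)
```

```text
(no output)
```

View pics/mosaic.png

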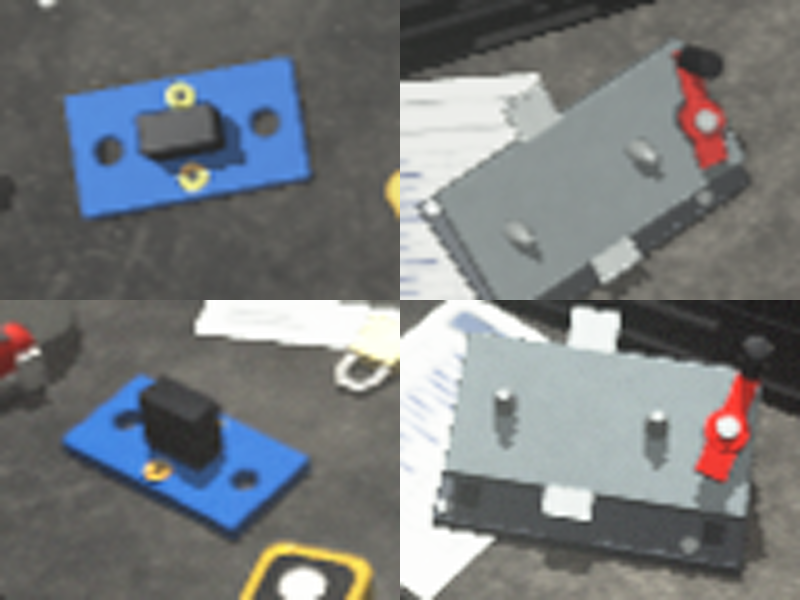

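The close-ups are clear. The plate's holes and corners are visible in both views. The pin tips are at about (504,392) and (656,415) in the lower-right panel. The lever is open, with its post to the upper right of the axis. I'll fit both poses now.

```bash
cat > h.py <<'E'
import numpy as np,cv2
from scipy.optimize import least_squares
from scipy.spatial.transform import Rotation as Ro
def proj(c,X):
    p=np.atleast_2d(X)@np.array(c["R"]).T+c["t"]
    return np.c_[c["fx"]*p[:,0]/p[:,2]+c["cx"],c["fy"]*p[:,1]/p[:,2]+c["cy"]]
def plateR(yaw): return Ro.from_euler("z",yaw)
def bedR(yaw): return Ro.from_euler("z",yaw)*Ro.from_euler("y",-25,degrees=True)
def fit(views,Rf,z,x0):
    """views: list of (cam, local pts, pixels)"""
    def f(p): return np.concatenate([(proj(c,Rf(p[2]).apply(L)+[p[0],p[1],z])-U).ravel() for c,L,U in views])
    s=least_squares(f,x0,loss="soft_l1"); return s.x,f(s.x).reshape(-1,2)
def quat(R):
    q=R.as_quat(); return [q[3],q[0],q[1],q[2]]
E
python3 - <<'E'
from h import *
from rig import r
T=r.camera_info("top");S=r.camera_info("scene")
px=lambda o,s,P:np.array(o)+(np.array(P)+.5)/s-.5
L=np.array([[0,45,10],[0,-45,10],[35,65,10],[35,-65,10],[-35,-65,10],[-35,65,10]])/1e3
tp=px((170,210),5,[(109,151),(265,122),(65,97),(292,57),(311,178),(83,215)])
sp=px((180,175),5,[(130,117),(245,178),(145,76),(309,160),(235,230),(63,138)])
print(fit([(T,L,tp),(S,L,sp)],plateR,0,[.5,.2,0]))
L=np.array([[0,45,24],[0,-45,24]])/1e3
tp=px((300,170),400/88,[(112,235),(236,152)]); sp=px((286,220),400/96,[(104,92),(256,115)])
b,e=fit([(T,L,tp),(S,L,sp)],bedR,.062,[.6,-.2,.5]);print(b,e)
# cam axis & handle predictions
o=r.observe();W=r.camera_info("wrist");Rw=np.array(W["R"]);C=-Rw.T@W["t"]
q=o["eef_rot"];Rt=Ro.from_quat([q[1],q[2],q[3],q[0]])
print("wrist cam in tool",Rt.inv().apply(C-o["tcp_pos"]),(Rt.inv().as_matrix()@Rw.T).round(3),W["fx"])
B=bedR(b[2])
for n,p in dict(axis=(0,-85,0),h0=(40,-85,57.5),pinR=(0,-45,0)).items():
  X=B.apply(np.array(p)/1e3)+[b[0],b[1],.062]; print(n,X,((proj(T,X)-[300,170])*400/88).round(),((proj(S,X)-[286,220])*400/96).round())
E
```

```text
(array([0.46670611, 0.38148351, 0.18501418]), array([[-0.05171006, -0.1069972 ],
       [-0.01859505,  0.31749703],
       [ 0.11147553, -0.14169969],
       [-0.35627488,  0.14533245],
       [-0.40349198,  0.00297132],
       [-0.10175779,  0.41984057],
       [ 0.03458637,  0.42476694],
       [ 0.4058383 ,  0.35019074],
       [-0.02454217, -0.36850383],
       [ 0.76308056, -0.19115188],
       [-0.22954626, -0.10251949],
       [ 0.23027575,  0.21198665]]))
[0.53900125 0.01922382 0.59977123] [[ 1.07034423  0.08084513]
 [ 1.10410601  0.21142963]
 [-0.60212099 -1.01268843]
 [-0.22938122 -1.13561321]]
wrist cam in tool [ 6.85182115e-02  4.93202379e-05 -1.45960862e-01] [[ 0.001 -0.967 -0.257]
 [ 1.     0.001  0.001]
 [-0.001 -0.257  0.967]] 299.9994043999722
axis [ 0.58697981 -0.05094068  0.062     ] [[279. 108.]] [[320. 131.]]
h0 [ 0.59684557 -0.04419447  0.13101743] [[285.  68.]] [[335.  35.]]
pinR [ 0.56440166 -0.01792209  0.062     ] [[225. 144.]] [[252. 121.]]
```

```bash
cat >> h.py <<'E'
def tool(B,yaxis,sgn):
    """tool z = -B z; tool y = sgn * B column yaxis"""
    M=B.as_matrix(); z=-M[:,2]; y=sgn*M[:,yaxis]; return Ro.from_matrix(np.c_[np.cross(y,z),y,z])
E
python3 - <<'E'
from h import *
from rig import r
b=[.5390,.0192,.5998];p=[.4667,.3815,.1850]
B=bedR(b[2]);P=plateR(p[2]);bo=np.array([b[0],b[1],.062]);po=np.array([p[0],p[1],0])
def at(R,o,l): return R.apply(np.array(l)/1e3)+o
for s in (1,-1):
  print(s)
  for n,X,Q in [("pickhi",at(P,po,[0,0,130]),tool(P,0,s)),("pick",at(P,po,[0,0,38]),tool(P,0,s)),("hov",at(B,bo,[0,0,110]),tool(B,0,s)),("seat",at(B,bo,[0,0,38]),tool(B,0,s)),
   ("view",at(B,bo,[0,-20,130]),tool(B,1,s)),("cam0",at(B,bo,[40,-85,40]),tool(B,1,s)),("cam1",at(B,bo,[0,-125,40]),tool(B,1,s)),("cam1r",at(B,bo,[0,-125,40]),tool(B*Ro.from_euler("z",-45,degrees=True),1,s))]:
    q=r.ik(X,quat(Q)); print(n,X.round(3),None if q is None else np.round(q,2))
X=at(B,bo,[0,-20,130]); r.goto(X,quat(tool(B,1,1)))
W=r.camera_info("wrist");im=r.read_camera("wrist");cv2.imwrite("pics/w1.png",im[:,:,::-1]);np.save("w1.npy",W,allow_pickle=True)
o=r.observe();print(o["t"],o["tcp_pos"],o["force"])
for l in [(0,45,24),(0,-45,24),(0,45,0),(0,-45,0),(0,-85,0),(40,-85,57.5)]: print(l,proj(W,at(B,bo,l)).round(1))
E
```

```text
1
pickhi [0.467 0.382 0.13 ] [-1.1   0.33  0.41  1.73 -0.15  1.11 -0.45]
pick [0.467 0.382 0.038] [-1.09  0.44  0.41  1.81 -0.21  0.94 -0.4 ]
hov [ 0.501 -0.007  0.162] [-1.01 -0.36  1.    2.23  0.08  0.74  0.57]
seat [0.526 0.01  0.096] [-0.34  0.01  0.42  2.24 -0.5   0.6   1.05]
view [ 0.505 -0.028  0.18 ] [-0.85 -0.29  0.92  2.19 -0.06  0.79  2.29]
cam0 [ 0.603 -0.04   0.115] [ 0.97  0.29 -0.9   1.98 -0.1   0.65  2.37]
cam1 [ 0.596 -0.094  0.098] [ 1.06  0.34 -0.9   1.97 -0.09  0.66  2.47]
cam1r [ 0.596 -0.094  0.098] [ 0.58  0.23 -0.34  1.99 -0.4   0.68  1.93]
-1
pickhi [0.467 0.382 0.13 ] [-0.78  0.32  0.02  1.72 -0.01  1.11  2.57]
pick [0.467 0.382 0.038] [-0.74  0.42 -0.02  1.79  0.01  0.93  2.56]
hov [ 0.501 -0.007  0.162] [ 0.49 -0.09 -0.34  2.18 -0.47  0.78 -2.11]
seat [0.526 0.01  0.096] [-0.71 -0.    0.81  2.25 -0.49  0.6  -2.08]
view [ 0.505 -0.028  0.18 ] [-0.66 -0.22  0.76  2.18 -0.18  0.79 -0.75]
cam0 [ 0.603 -0.04   0.115] [-0.42  0.19  0.65  2.04 -0.65  0.74 -0.33]
cam1 [ 0.596 -0.094  0.098] [-0.61  0.34  1.02  2.04 -0.9   0.86 -0.03]
cam1r [ 0.596 -0.094  0.098] [-0.61  0.34  1.02  2.04 -0.9   0.86 -0.81]
2.825 [ 0.5051711  -0.02782015  0.1799983 ] [0.60915687 0.25939279 0.05432586]
(0, 45, 24) [[357.7 205.8]]
(0, -45, 24) [[254.1 205.6]]
(0, 45, 0) [[351.6 199.1]]
(0, -45, 0) [[256.4 199. ]]
(0, -85, 0) [[214.1 198.9]]
(40, -85, 57.5) [[201.1 265.2]]
```

View pics/w1.png

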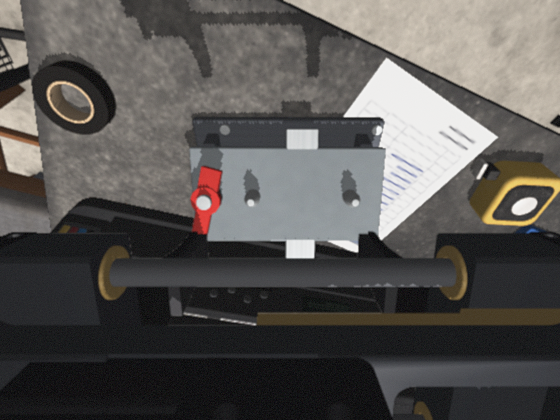

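The wrist picture shows the pin tips at about (355,203) and (252,202), 2–3 px from prediction. The cam bolt is at (204,202), the lever is near open, and the handle is hidden behind the gripper. I'll refine the bed from these tips, then look at the plate from above.

Run:
```python
from h import *
from rig import r
import json
W=np.load("w1.npy",allow_pickle=True).item();im=cv2.imread("pics/w1.png");g=im.min(2).astype(float)
U=[]
for u,v in [(355,203),(252,202)]:
    w=g[v-11:v+12,u-11:u+12]; m=w>w.max()-35; ys,xs=np.nonzero(m); U.append((u-11+xs.mean(),v-11+ys.mean())); print(U[-1],m.sum(),xs.min()+u-11,xs.max()+u-11,ys.min()+v-11,ys.max()+v-11)
L=np.array([[0,45,24],[0,-45,24]])/1e3
T=r.camera_info("top");S=r.camera_info("scene")
px=lambda o,s,P:np.array(o)+(np.array(P)+.5)/s-.5
tp=px((300,170),400/88,[(112,235),(236,152)]); sp=px((286,220),400/96,[(104,92),(256,115)])
bw,e=fit([(W,L,np.array(U))],bedR,.062,[.539,.019,.6]);print("wrist only",bw,e.round(2))
b,e=fit([(T,L,tp),(S,L,sp),(W,L,np.array(U)),(W,L,np.array(U))],bedR,.062,bw);print("all",b,e.round(2))
json.dump(list(bw),open("bed.json","w"))
p=[.4667,.3815,.1850];P=plateR(p[2]);po=np.array([p[0],p[1],0])
r.goto([.4667,.3815,.15],quat(tool(P,0,1)))
W=r.camera_info("wrist");im=r.read_camera("wrist");cv2.imwrite("pics/w2.png",im[:,:,::-1]);np.save("w2.npy",W,allow_pickle=True)
o=r.observe();print(o["t"],o["tcp_pos"],np.round(o["qpos"],2))
for l in [(0,45,10),(0,-45,10),(0,0,50),(35,65,10),(-35,65,10),(35,-65,10)]: print(l,proj(W,P.apply(np.array(l)/1e3)+po).round(1))
```

```text
(np.float64(355.2068965517241), np.float64(202.9655172413793)) 29 353 358 200 206
(np.float64(250.36666666666667), np.float64(202.63333333333333)) 30 248 253 200 205
wrist only [0.53791556 0.01495156 0.59786313] [[-0.19 -0.04]
 [ 0.19 -0.02]]
all [0.53800017 0.01520165 0.59746146] [[ 2.53  0.44]
 [ 2.6   0.63]
 [ 0.31  0.04]
 [ 0.77  0.01]
 [-0.04  0.17]
 [ 0.39  0.16]
 [-0.04  0.17]
 [ 0.39  0.16]]
5.3333 [0.46701663 0.38109922 0.15016486] [-0.64  0.31 -0.14  1.69  0.05  1.15 -0.61]
(0, 45, 10) [[280.5 151.1]]
(0, -45, 10) [[280.5 240.5]]
(0, 0, 50) [[280.2 208.6]]
(35, 65, 10) [[318.3 129.3]]
(-35, 65, 10) [[242.6 129.2]]
(35, -65, 10) [[314.3 258.6]]
```

View pics/w2.png

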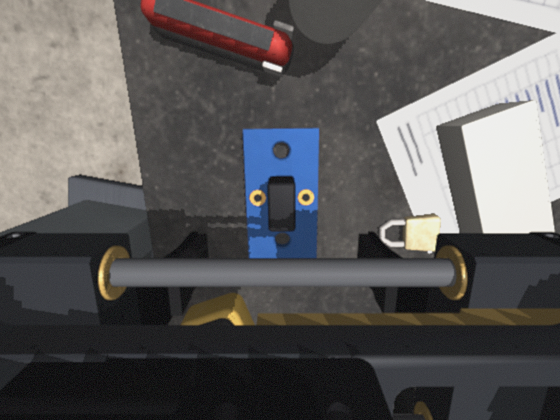

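The wrist picture agrees with the prediction to about 1 px: far hole at (281,150), corners at (243,129) and (319,129). The fingers have clear space on both sides of the block. I'll pick the plate up, lift it and check how it is held.

Run:
```python
from h import *
from rig import r
import json
W=np.load("w2.npy",allow_pickle=True).item();im=cv2.imread("pics/w2.png").astype(float)
w=im[138:163,268:294]; m=w[:,:,0]<110; ys,xs=np.nonzero(m); h=(268+xs.mean(),138+ys.mean()); print("hole",h,m.sum())
blue=(im[:,:,0]>120)&(im[:,:,0]>im[:,:,2]*2.0); row=blue[135:165]
le=[np.nonzero(blue[v,225:335])[0][[0,-1]]+225 for v in (135,165,215,230)]; print("edges",le, "top", [np.nonzero(blue[110:160,u])[0][0]+110 for u in (255,280,305)])
p=[.4667,.3815,.1850];P=plateR(p[2]);Q=quat(tool(P,0,1))
r.movel([p[0],p[1],.036],feed=.12,threshold=15)
o=r.observe();print(o["t"],o["tcp_pos"],o["force"])
r.grasp();o=r.observe();print("grasp",o["width"],o["grasp_force"],o["tcp_pos"],o["force"])
r.movel([p[0],p[1],.20],feed=.12)
W=r.camera_info("wrist");im=r.read_camera("wrist");cv2.imwrite("pics/w3.png",im[:,:,::-1]);np.save("w3.npy",W,allow_pickle=True)
o=r.observe();print(o["t"],o["tcp_pos"],o["width"],o["force"])
q=o["eef_rot"];Rt=Ro.from_quat([q[1],q[2],q[3],q[0]])
np.save("tool3.npy",np.vstack([Rt.as_matrix(),o["tcp_pos"]]))
G=Ro.from_matrix(np.array([[0,1,0],[1,0,0],[0,0,-1.]])) # plate axes in tool
for l in [(0,45,10),(35,65,10),(-35,65,10)]: print(l,proj(W,Rt.apply(G.apply(np.array(l)/1e3)+[0,0,.036])+o["tcp_pos"]).round(1))
```

```text
hole (np.float64(280.9380530973451), np.float64(149.78761061946904)) 226Traceback (most recent call last):
  File "<stdin>", line 7, in <module>
IndexError: index 0 is out of bounds for axis 0 with size 0
```

Run:
```python
from h import *
from rig import r
p=[.4667,.3815,.1850];P=plateR(p[2])
p[:2]=(P.apply([0,.0006,0])[:2]+p[:2])
r.movel([p[0],p[1],.036],feed=.12,threshold=15)
o=r.observe();print(o["t"],o["tcp_pos"],o["force"])
r.grasp();o=r.observe();print("grasp",o["width"],o["grasp_force"],o["tcp_pos"],o["force"])
r.movel([p[0],p[1],.20],feed=.12)
W=r.camera_info("wrist");im=r.read_camera("wrist");cv2.imwrite("pics/w3.png",im[:,:,::-1]);np.save("w3.npy",W,allow_pickle=True)
o=r.observe();print(o["t"],o["tcp_pos"],o["width"],o["force"])
q=o["eef_rot"];Rt=Ro.from_quat([q[1],q[2],q[3],q[0]])
np.save("tool3.npy",np.vstack([Rt.as_matrix(),o["tcp_pos"]]))
G=Ro.from_matrix(np.array([[0,1,0],[1,0,0],[0,0,-1.]])) # plate axes in tool
for l in [(0,45,10),(35,65,10),(-35,65,10)]: print(l,proj(W,Rt.apply(G.apply(np.array(l)/1e3)+[0,0,.036])+o["tcp_pos"]).round(1))
```

```text
6.4333 [0.46705527 0.38247423 0.03682392] [ 0.52223927 -0.06779424  0.35618244]
grasp 0.024049795977442574 29.95931016281247 [0.46648761 0.38208525 0.0359702 ] [-0.97018959  0.25033106 -0.30013981]
9.0417 [0.46628302 0.38180249 0.19908896] 0.023705625098188257 [ 0.75047082 -0.45042004 -4.02169097]
(0, 45, 10) [[279.9 168.7]]
(35, 65, 10) [[342.6 133. ]]
(-35, 65, 10) [[217.1 132.9]]
```

View pics/w3.png

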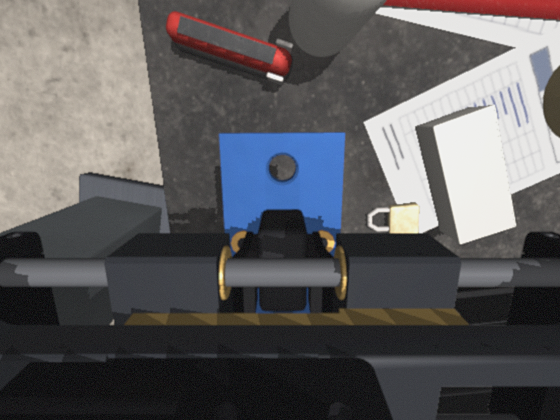

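The plate is held squarely: hole at (283,167), corners at (220,133) and (344,132). That is 2–3 px right of the model, which looks like camera bias of about 1 mm. Next I'll hover above the bed, then go down to just over the pin tips and look at the pin through the hole.

Run:
```python
from h import *
from rig import r
import json
b=json.load(open("bed.json"));B=bedR(b[2]);bo=np.array([b[0],b[1],.062]);Q=quat(tool(B,0,1))
at=lambda l:B.apply(np.array(l)/1e3)+bo
print(r.ik(at([0,0,125]),Q))
r.goto(at([0,0,125]),Q); o=r.observe();print(o["t"],np.round(o["qpos"],2),o["force"])
r.movel(at([0,-.7,36+31]),feed=.12,threshold=12)
r.wait(.2)
o=r.observe();print(o["t"],B.inv().apply(o["tcp_pos"]-bo)*1e3,o["force"],o["width"])
W=r.camera_info("wrist");im=r.read_camera("wrist")
cv2.imwrite("pics/w4.png",cv2.resize(im[70:290,140:420,::-1],(784,616)[:2] if 0 else (760,597),interpolation=cv2.INTER_CUBIC));cv2.imwrite("pics/w4full.png",im[:,:,::-1])
T=at
for n,l in dict(tipL=(0,45,24),hole_top=(0,45,41),hole_bot=(0,45,31)).items(): print(n,((proj(W,at(l))-[140,70])*760/280).round())
```

```text
[-0.39873669 -0.1917574   0.49903711  2.20821246 -0.26612891  0.78216511
  0.86506954]
10.525 [-0.4  -0.19  0.5   2.21 -0.27  0.78  0.86] [ 0.15569734 -0.48696345 -2.72537827]
11.3583 [ 0.56657109 -1.02649139 67.69171941] [ 0.26798044 -0.06906708 -3.83575477] 0.023509143411609704
tipL [[378. 251.]]
hole_top [[377. 261.]]
hole_bot [[377. 255.]]
```

View pics/w4.png

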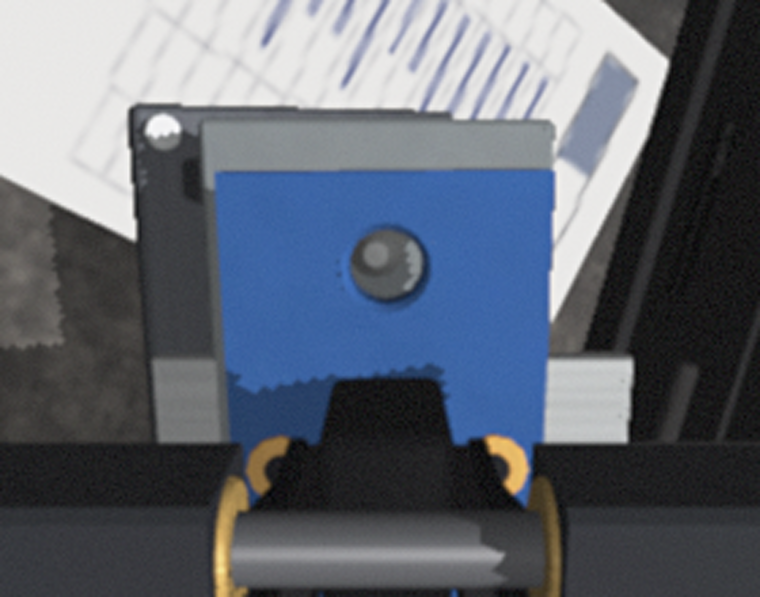

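The picture (scaled crop) shows the hole centred at about (388,264) and the pin tip at (376,254) through it. The model expects the tip at (+1,−10) from the hole centre when aligned. So the plate is about 2.5 mm too far up the slope, and aligned along y. I'll correct that and lower in stages, watching the force.

Run:
```python
from h import *
from rig import r
import json
im=cv2.imread("pics/w4full.png").astype(float)
blue=(im[:,:,0]>120)&(im[:,:,0]>im[:,:,2]*1.7)
v=np.arange(136,205);l=[np.nonzero(blue[k])[0][0] for k in v];rr=[np.nonzero(blue[k])[0][-1] for k in v]
print("plate edge slopes",np.polyfit(v,l,1),np.polyfit(v,rr,1))
b=json.load(open("bed.json"));B=bedR(b[2]);bo=np.array([b[0],b[1],.062])
at=lambda l:B.apply(np.array(l)/1e3)+bo
def st(n):
    r.wait(.15);o=r.observe();print(n,round(o["t"],2),"bed",(B.inv().apply(o["tcp_pos"]-bo)*1e3).round(2),"F",B.inv().apply(o["force"]).round(2),"M",B.inv().apply(o["torque"]).round(2),round(o["width"],4))
r.movel(at([-2.5,-.7,67]),feed=.1);st("corr")
for z in (56,50,44):
    hit=r.movel(at([-2.5,-.7,z]),feed=.06,threshold=12);st((z,hit))
    if hit:break
```

```text
plate edge slopes [6.05042017e-02 2.10685300e+02] [-3.58056266e-02  3.47695652e+02]
corr 11.81 bed [-2.45 -0.74 67.08] F [-2.13 -0.16 -3.15] M [-0.01  0.92  0.05] 0.0236
(56, False) 12.29 bed [-2.45 -0.76 56.11] F [-2.79  0.08 -3.91] M [-0.02  0.93  0.05] 0.0236
(50, False) 12.69 bed [-2.44 -0.77 50.15] F [-1.22 -0.62 -3.01] M [0.04 0.96 0.04] 0.0236
(44, False) 13.09 bed [-2.47 -0.79 44.14] F [-2.59 -0.05 -2.95] M [-0.03  0.88 -0.04] 0.0239
```

With the underside about 8 mm above the bed and no contact force, both pins are inside the holes. I'll go down to flush.

Run:
```python
from h import *
from rig import r
import json
b=json.load(open("bed.json"));B=bedR(b[2]);bo=np.array([b[0],b[1],.062])
at=lambda l:B.apply(np.array(l)/1e3)+bo
def st(n):
    r.wait(.15);o=r.observe();print(n,round(o["t"],2),"bed",(B.inv().apply(o["tcp_pos"]-bo)*1e3).round(2),"F",B.inv().apply(o["force"]).round(2),"M",B.inv().apply(o["torque"]).round(2),round(o["width"],4))
for z in (39,36,34,32.5):
    hit=r.movel(at([-2.3,-.75,z]),feed=.04,threshold=15);st((z,hit))
    if hit:break
```

```text
(39, False) 13.52 bed [-2.32 -0.77 38.98] F [-1.55 -0.11 -3.89] M [-0.04  0.91  0.03] 0.0237
(36, False) 13.92 bed [-1.92 -1.2  36.26] F [-2.13 -0.19  4.47] M [-0.12  1.05  0.14] 0.0239
(34, False) 14.32 bed [-1.93 -1.63 34.92] F [-5.62  1.09 20.39] M [0.3  1.87 0.17] 0.0238
(32.5, False) 14.72 bed [-1.94 -1.92 33.74] F [-7.04  2.76 27.63] M [0.36 2.15 0.16] 0.024
```

Run:
```python
from h import *
from rig import r
import json
b=json.load(open("bed.json"));B=bedR(b[2]);bo=np.array([b[0],b[1],.062])
at=lambda l:B.apply(np.array(l)/1e3)+bo
def st(n):
    o=r.observe();print(n,round(o["t"],2),"bed",(B.inv().apply(o["tcp_pos"]-bo)*1e3).round(2),"F",B.inv().apply(o["force"]).round(2),np.round(o["qpos"],2))
r.movel(at([-1.9,-1.2,36]),feed=.1);st("relax")
r.open_gripper();st("open")
r.movel(at([-1.9,-1.2,125]),feed=.15);st("up")
Q=quat(tool(B,1,-1))
r.goto(at([10,-75,130]),Q);r.wait(.2);st("view")
W=r.camera_info("wrist");im=r.read_camera("wrist");np.save("w5.npy",W,allow_pickle=True)
cv2.imwrite("pics/w5full.png",im[:,:,::-1]);cv2.imwrite("pics/w5.png",cv2.resize(im[30:250,140:420,::-1],(760,597),interpolation=cv2.INTER_CUBIC))
for l in [(-1.5,45,24),(-1.5,-45,24),(0,-85,0),(40,-85,57.5),(35,-65,10),(-35,-65,10),(35,65,10),(-35,65,10)]: print(l,((proj(W,at(l))-[140,30])*760/280).round())
```

```text
relax 14.97 bed [-1.97 -0.87 35.78] F [-0.9   0.94 -3.77] [-0.45  0.01  0.55  2.24 -0.51  0.6   1.08]
open 16.19 bed [-1.89 -1.21 36.  ] F [ 0.41 -0.38  0.21] [-0.45  0.01  0.55  2.24 -0.51  0.6   1.08]
up 16.93 bed [ -2.21  -0.86 124.36] F [-0.47 -0.61  0.26] [-0.41 -0.19  0.51  2.21 -0.26  0.78  0.87]
view 18.35 bed [ 10.06 -74.73 129.9 ] F [ 0.48 -0.12  0.8 ] [-0.21 -0.03  0.47  2.07 -0.42  0.85 -0.47]
(-1.5, 45, 24) [[ 15. 521.]]
(-1.5, -45, 24) [[292. 521.]]
(0, -85, 0) [[413. 496.]]
(40, -85, 57.5) [[421. 415.]]
(35, -65, 10) [[354. 403.]]
(-35, -65, 10) [[356. 600.]]
(35, 65, 10) [[-40. 402.]]
(-35, 65, 10) [[-14. 599.]]
```

View pics/w5.png

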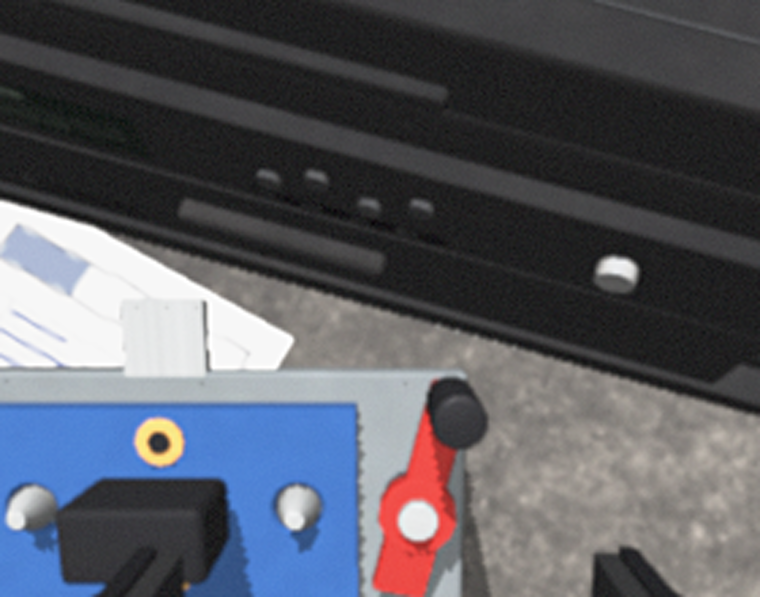

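The picture (scaled crop) shows the plate flush with both pins through it: its near corner is at (357,403) against (354,403) predicted. The right pin tip is at (297,520) and the post top at about (458,420). That gives a lever angle of about 0.22 rad. I'll check the clearance to the printer and pinch the post.

```bash
cat >> h.py <<'E'
import json
b=json.load(open("bed.json"));B=bedR(b[2]);bo=np.array([b[0],b[1],.062])
bo=bo+B.apply([-.0019,-.0010,0])      # from the insertion
at=lambda l:B.apply(np.array(l)/1e3)+bo
def st(r,n):
    o=r.observe();print(n,round(o["t"],2),"bed",(B.inv().apply(o["tcp_pos"]-bo)*1e3).round(2),"F",B.inv().apply(o["force"]).round(2),round(o["width"],4),round(o["grasp_force"],1))
def post(a,z): return at([40*np.cos(a),-85-40*np.sin(a),z])
def att(a,a0,k): return quat(tool(B*Ro.from_euler("z",-k*(a-a0)),1,-1))
E
python3 - <<'E'
from h import *
from rig import r
W=np.load("w5.npy",allow_pickle=True).item();R=np.array(W["R"]);C=-R.T@W["t"]
H=Ro.from_euler("z",b[2])
def fl(m,z):
    u=np.array(m)*280/760+[140,30]; d=R.T@[(u[0]-W["cx"])/W["fx"],(u[1]-W["cy"])/W["fy"],1]; X=C+d*(z-C[2])/d[2]; return (H.inv().apply(X-bo)*1e3).round()
for m in [(460,322),(700,395)]: print("printer foot (yaw frame, mm)",fl(m,0),fl(m,.03))
hb=lambda l:H.inv().apply(at(l)-bo)*1e3
print("body corner",hb([76,-188,94]),hb([76,2,94]),"post",hb([40,-85,57]))
# post top check: fit of angle
from scipy.optimize import minimize_scalar
px=np.array([458,420])*280/760+[140,30]; pin=np.array([297,520])*280/760+[140,30]-proj(W,at([0,-45,24]))[0]; print("pin resid px",pin)
f=lambda a:np.linalg.norm(proj(W,post(a,57.5))[0]+pin-px)
s=minimize_scalar(f,bounds=(0,.4),method="bounded");a=s.x;print("angle",a,"resid",s.fun)
q=[r.ik(post(x,41),att(x,a,.5)) for x in (a,.8,1.57)];print([None if k is None else np.round(k,2) for k in q])
E
```

```text
printer foot (yaw frame, mm) [  90. -107.  -61.] [  78. -104.  -31.]
printer foot (yaw frame, mm) [  56. -212.  -61.] [  48. -200.  -31.]
body corner [  29.15327521 -188.          117.31191987] [ 29.15327521   2.         117.31191987] post [ 12.16307056 -85.          68.56427433]
pin resid px [ 0.66743129 -0.87278374]
angle 0.2122179741384021 resid 0.9446859601335605
[array([-0.24,  0.19,  0.47,  2.02, -0.61,  0.73, -0.34]), array([-0.21,  0.22,  0.49,  2.01, -0.65,  0.75, -0.57]), array([-0.17,  0.22,  0.51,  2.03, -0.68,  0.76, -0.87])]
```

Run:
```python
from h import *
from rig import r
a0=.212
r.movel(post(a0,95),feed=.15,attitude=att(a0,a0,.5)); st(r,"above")
print(r.movel(post(a0,41),feed=.12,threshold=10)); st(r,"down")
r.grasp(); st(r,"grasp")
for a in np.linspace(a0,1.571,10)[1:]:
    hit=r.movel(post(a,41),feed=.05,attitude=att(a,a0,.5),threshold=25); st(r,(round(a,2),hit))
    if hit: break
```

```text
above 18.88 bed [ 38.47 -93.21  94.87] F [-1.31  1.26  0.4 ] 0.0871 0.0
False
down 19.48 bed [ 39.03 -93.72  41.52] F [ 0.16  0.52 -0.36] 0.0872 0.0
grasp 20.63 bed [ 39.06 -93.44  40.99] F [-0.62 -0.42 -0.52] 0.0153 30.0
(np.float64(0.36), False) 20.9 bed [ 37.72 -98.03  40.91] F [1.27 4.77 4.55] 0.015 30.0
(np.float64(0.51), False) 21.17 bed [  35.94 -102.99   40.86] F [2.47 4.95 3.32] 0.0151 30.0
(np.float64(0.66), False) 21.43 bed [  33.24 -108.06   40.87] F [4.68 5.62 1.83] 0.0154 30.0
(np.float64(0.82), False) 21.7 bed [  29.79 -112.77   40.92] F [6.9  4.59 0.05] 0.0154 30.0
(np.float64(0.97), False) 21.97 bed [  25.33 -116.91   40.98] F [ 7.62  2.9  -2.48] 0.0152 30.0
(np.float64(1.12), False) 22.23 bed [  20.   -120.07   40.96] F [ 7.48  1.84 -2.48] 0.0151 30.0
(np.float64(1.27), False) 22.5 bed [  14.37 -122.18   40.93] F [ 6.38  2.42 -2.37] 0.0154 30.0
(np.float64(1.42), False) 22.77 bed [   8.76 -123.67   40.95] F [ 8.04  3.02 -3.42] 0.0149 30.0
(np.float64(1.57), False) 23.03 bed [   2.57 -124.16   40.94] F [ 7.12  2.19 -3.05] 0.0154 30.0
```

Run:
```python
from h import *
from rig import r
a0=.212
r.wait(.2);st(r,"settled")
for a in (1.60,1.64,1.68,1.72):
    hit=r.movel(post(a,41),feed=.04,threshold=14); r.wait(.15); st(r,(a,hit))
    if hit: break
r.movel(post(1.58,41),feed=.04); r.wait(.2); st(r,"relax")
r.open_gripper(); st(r,"open")
r.movel(post(1.571,125),feed=.15,attitude=att(a0,a0,.5)); r.wait(.1)
r.goto(at([0,-95,135]),att(a0,a0,.5)); r.wait(.2); st(r,"view")
W=r.camera_info("wrist");im=r.read_camera("wrist")
cv2.imwrite("pics/w6.png",cv2.resize(im[80:300,140:420,::-1],(760,597),interpolation=cv2.INTER_CUBIC))
for l in [(0,-45,24),(0,-85,0),(0,-125,57.5),(35,-65,10),(35,-65,13)]: print(l,((proj(W,at(l))-[140,80])*760/280).round())
```

```text
settled 23.23 bed [   2.6  -124.19   40.96] F [ 8.86  1.55 -2.23] 0.0149 30.0
(1.6, False) 23.63 bed [   1.93 -124.08   40.94] F [ 8.91  1.53 -3.55] 0.0154 30.0
(1.64, False) 24.03 bed [   0.59 -124.01   40.97] F [10.73  1.77 -4.37] 0.0153 30.0
(1.68, False) 24.43 bed [  -0.14 -123.89   40.99] F [12.88  1.06 -7.15] 0.0149 30.0
(1.72, False) 24.83 bed [  -0.3  -123.86   41.06] F [15.81 -0.14 -9.54] 0.0148 30.0
relax 25.32 bed [   0.88 -123.99   40.88] F [ 5.88  3.57 -0.28] 0.0151 30.0
open 26.66 bed [  -0.38 -125.01   40.99] F [-0.35  0.68  0.15] 0.0865 0.0
view 28.05 bed [ -0.19 -95.48 134.71] F [-0.57 -0.43  0.84] 0.0874 0.0
(0, -45, 24) [[229. 347.]]
(0, -85, 0) [[354. 329.]]
(0, -125, 57.5) [[486. 378.]]
(35, -65, 10) [[292. 234.]]
(35, -65, 13) [[291. 235.]]
```

View pics/w6.png

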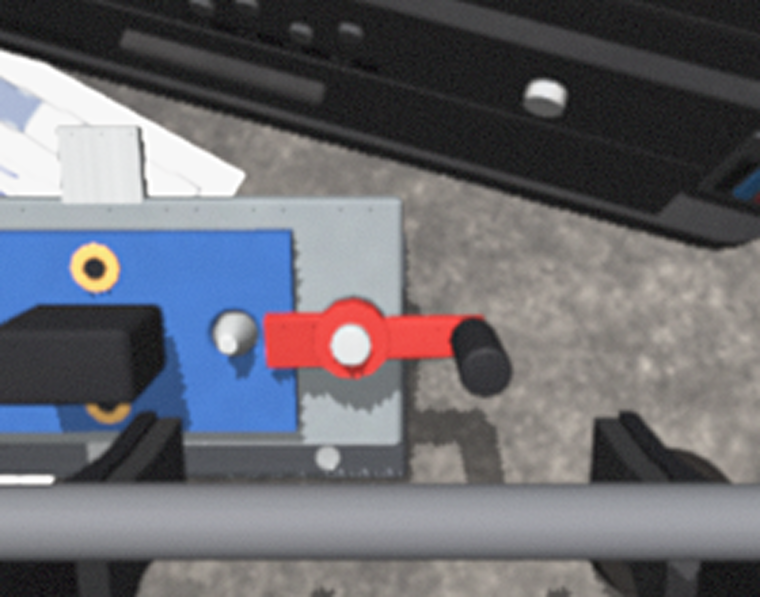

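The picture (scaled crop) shows the nose on the plate's end, with the lever lying nearly along −y. The post top is at about (484,370) against (486,378) for full closure, so it may be 0.02–0.06 rad short. I'll re-pinch across x, push it firmly to the stop and release without backing off.

Run:
```python
from h import *
from rig import r
A=att(1.571,.15,1.0)
r.goto(post(1.53,110),A); st(r,"above")
r.movel(post(1.53,41),feed=.12,threshold=10); st(r,"down")
r.grasp(); r.wait(.1); st(r,"grasp")
for dx in (0,-2,-4,-6,-8):
    p=at([dx,-125,41]); hit=r.movel(p,feed=.05,threshold=20); r.wait(.15); st(r,(dx,hit))
    F=B.inv().apply(r.observe()["force"])
    if F[0]>20: break
```

```text
above 29.29 bed [   1.57 -125.04  109.96] F [-0.49  0.77 -0.09] 0.0869 0.0
down 30.02 bed [   1.67 -125.39   41.43] F [-0.25 -0.28  0.06] 0.087 0.0
grasp 31.27 bed [   1.33 -125.1    40.97] F [-1.92 -1.72  0.49] 0.0151 30.0
(0, False) 31.68 bed [   0.8  -125.11   41.07] F [ 3.43 -1.41 -3.75] 0.0151 30.0
(-2, False) 32.08 bed [-1.2000e-01 -1.2507e+02  4.1090e+01] F [ 6.23 -1.97 -5.39] 0.0149 30.0
(-4, False) 32.48 bed [  -0.23 -125.09   41.17] F [12.56 -2.79 -9.59] 0.0148 30.0
(-6, False) 32.88 bed [  -0.39 -125.12   41.25] F [ 17.72  -4.1  -13.44] 0.0152 30.0
(-8, False) 33.27 bed [  -0.51 -125.1    41.31] F [ 24.15  -4.99 -16.63] 0.0152 30.0
```

It's against the stop: force rises from 6 to 24 N with under 0.4 mm of motion. Now I'll ease to a light push, release and check.

Run:
```python
from h import *
from rig import r
r.movel(at([-3,-125,41]),feed=.05); r.wait(.15); st(r,"ease")
r.open_gripper(); st(r,"open")
A=att(1.571,.15,1.0)
r.movel(at([-1.5,-125,125]),feed=.15); st(r,"up")
a0=.212
r.goto(at([0,-95,135]),att(a0,a0,.5)); r.wait(.2); st(r,"view")
W=r.camera_info("wrist");im=r.read_camera("wrist")
cv2.imwrite("pics/w7w.png",cv2.resize(im[80:300,140:420,::-1],(760,597),interpolation=cv2.INTER_CUBIC))
old=cv2.imread("pics/w6.png");new=cv2.imread("pics/w7w.png")
t=r.read_camera("top")[:,:,::-1];s=r.read_camera("scene")[:,:,::-1]
m=np.zeros((600,800,3),np.uint8)
m[:300,:400]=cv2.resize(new[150:490,100:553],(400,300));m[:300,400:]=cv2.resize(s[220:292,286:382],(400,300),interpolation=cv2.INTER_CUBIC)
m[300:,:]=cv2.resize(t[110:320,0:560],(800,300))
cv2.imwrite("pics/final.png",m)
def red(i):
    i=i.astype(int);k=(i[:,:,2]>150)&(i[:,:,1]<90); ys,xs=np.nonzero(k); return [round(ys[(abs(xs-c)<5)].mean(),1) for c in (280,410,430)]
print("red midline old/new",red(old),red(new))
```

```text
ease 33.67 bed [  -0.15 -125.13   41.13] F [10.24 -2.81 -7.19] 0.0155 30.0
open 35.01 bed [  -3.02 -124.99   41.  ] F [-0.03  0.15 -0.11] 0.087 0.0
up 35.72 bed [  -1.6  -124.46  124.34] F [ 0.75  0.88 -0.26] 0.0871 0.0
view 37.12 bed [-8.0000e-02 -9.5050e+01  1.3487e+02] F [ 0.35 -0.9   0.42] 0.0869 0.0
red midline old/new [np.float64(340.5), np.float64(336.0), np.float64(336.6)] [np.float64(339.4), np.float64(337.5), np.float64(338.5)]
```

View pics/final.png

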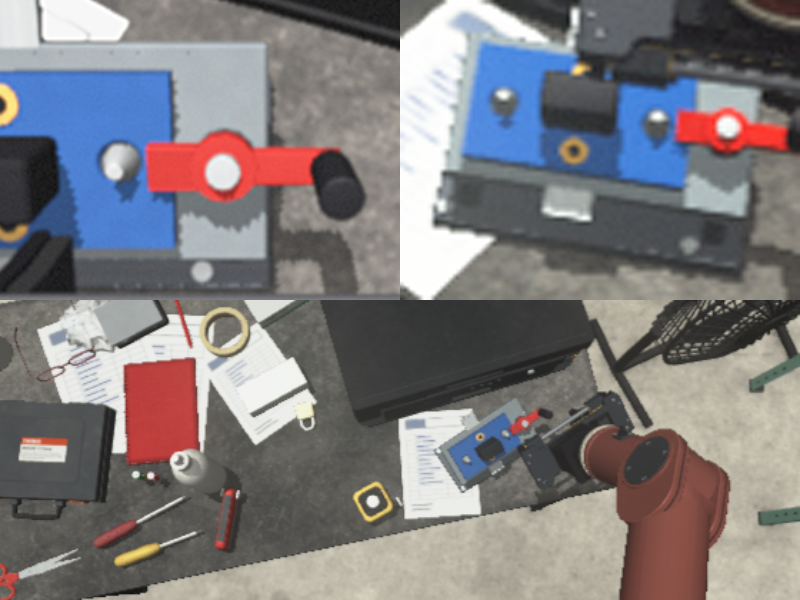

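The picture shows the plate flush on both pins and the lever level, with its nose on the plate's end at about (160,165) and the handle pointing along −y. The tape measure, padlock, stapler and carton look unmoved. The roll of tape is hidden behind the gripper, which never came near it. The gripper is clear of everything, so I'll hand in.

```bash
python3 -c "
from rig import r
print(r.sign_off())"
```

```text
the job is handed in; nothing more can be done
None
```

I handed the job in at about 37 s: the guide plate is flush on both pins, the cam lever was swung to its stop after that, and the gripper is open and clear; the roll of tape was hidden by the arm in the last picture, but the arm never worked near it.

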